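# Knock a stuck turned former out of its nest

### The arm

A 6-joint arm with a two-finger parallel gripper is mounted at the origin on a cart in front of the work surface, level with it; the furniture and walls round the work are solid. World frame = base frame: x ahead of the robot, y to its left, z up, the work surface at z = 0. Lengths are in m, angles in rad, forces in N, time in s.
With the tool pointing down it reaches from about 0.25 to 0.775 m from the base axis. Payload 4 kg.
Tool frame: the origin (TCP) lies at the centre of the arm's flange, where the gripper is bolted on; the fingertips stand 199 mm ahead of it and the grasp point (between the pads) lies 180 mm ahead of it; z points along the fingers, y is the line along which they close (so a half turn about z gives the same grasp; the last joint's range is limited). The gripper opens to 94 mm and grips with 3 to 60 N. Pads are 16 mm wide; open, the fingers measure 119 mm over their backs; the gripper's body (75 mm by 177 mm) begins 78 mm behind the grasp point.
Start: joints at [-1.222, 0.087, 1.371, -0, 1.684, -0.103], TCP at [0.24, -0.495, 0.405] pointing down, gripper open.
Joint ranges: [-3.1, 3.1], [-0.76, 2.03], [0.27, 2.55], [-1.08, 4.22], [0.17, 2.65], [-2.57, 2.57]. Speed limits (rad/s): [2.79, 2.79, 3.14, 3.14, 3.14, 3.14].

### API

Orientations are given as a rotation vector (axis times angle).
In Python, from plant import readout, eyes, close_job gives the robot as it stands. The module is installed in compiled form; this text tells all that it offers.
- The arm moves only by the shell command python3 -m pendant 'ROWS' [FORCE]. ROWS is JSON, a list of rows, each an object with "linear": the shift along the tool's x, y, z in cm, a list of three; "delta_rot": the turn, a rotation vector about the tool's x, y, z in degrees, a list of three; "fingers": the gripper command: -1 is shut, 1 is fully open, values between are in proportion. In form: [{"linear": [tx, ty, tz], "delta_rot": [wx, wy, wz], "fingers": fingers}, ...]. A call has 1 to 8 rows; each row shifts and turns the commanded pose from where the row before left it, along the tool's axes as they then stand; what a row does not reach is not made up. A row lasts 1/8 s, in which the tool goes at most 62.5 mm and 10.7 degrees, less where a joint would pass 70% of its speed; a pose out of reach is approached as far as the arm can. A call is refused whole if a number of a shift passes 6.25 or a number of a turn 10.7, either way. A call with a gripper value outside its range is refused whole. The fingers move at their own pace and stop on an object; FORCE is the grip in N (left out, the last holds). Time passes only in rows, so rows that do not move let the fingers close. It gives the time, the measured TCP pose, the force, the opening and the grip force at its end, in the units of the state.
- readout.observe(): the state, without advancing time (a new reading comes with each control period).
- eyes.capture(name): name is "side" or "top" or "wrist"; returns a dict with "color" (480x640x3 uint8, red, green, blue), "K" (3x3 intrinsics, pixels), "position" and "attitude" of the camera in the world; the wrist camera has in their place "mount" (4x4, takes a point from camera to tool coordinates, whose origin is the TCP and whose axes are the flange's). Camera axes: x right, y down, z forward; pixel columns grow to the right and rows downward; lengths in m; the calibration is good to about 2 mm. A picture is of the moment at which its call begins: read the wrist's pose just before it. There is no depth.
- close_job(): hands the job in; it is judged then, once.
The state is a dict: "time": time; "joints": joint angles; "dq": joint speeds; "joint_torque": joint torques, N m; "ee_pos": TCP position; "eef_rot": TCP orientation; "contact_force": force on the tool from outside, world axes, zero at the start; "moment": the same for the moment, N m; "finger_gap": opening from 0.0 (shut) to 1.0 (fully open); "grip_force": force on a finger pad.
Only numpy, scipy, OpenCV 4.12 (cv2) and the standard library are available. Lean on these libraries where they do the work, as an engineer would, in place of code of your own. Each camera call takes 0.05 s, during which the arm holds its last target. There are 200 camera calls.

### The job

A turned wooden former sits stuck, below the rim, in the round cavity of one of the two knockout fixtures. Lift that fixture's upright wooden handle so that its knockout rod pushes the former up out of the cavity, then take the former out and set it upright on the middle of the square plywood board. Leave the rod of the other, empty fixture down.

Things in the scene. Friction and masses are not known exactly. Their poses are not given: they have to be found in the camera images.
- former: Brown turned wooden barrel, 62 mm across, 55 tall, 80 g. Origin: centre of underside, 80 mm above the bench at the start, in the 68 mm wide, 60 mm deep cavity of an aluminium block (100 x 100, top 140 mm above the bench). Not grippable there. Pushed up 44 mm by the 30 mm thick rod it stands 39 mm above the block: grip across it from above, lift straight out. The fixtures are alike and swap places.
- rod_grip (a point): Mid-height of the round upright wooden handle (27 mm thick, 57 tall, flared top 32) of the former's fixture; starts 127 mm above the bench, handle top at 159. It stands on a post 115 mm from the block's middle, on the robot's side (within 20 degrees). Handle and rod are one piece, sliding straight up 45 mm to a firm stop with about 10 N; stays by friction. Meets the former after 1 mm.
- spare_grip (a point): the same point on the handle of the other, empty fixture, which is built alike; it is to stay down (127 mm above the bench).
- board: square plywood board 120 x 120 x 8 mm, fixed flat on the bench, at the robot's right. Origin: centre of its underside; its top is 8 mm above the bench.
Things that resemble listed ones, but are neither listed nor needed, are in the scene too. There is more than one size of the board; the one meant has the size given above.

How it is judged:
By the outcome, as a careful person would: the job done as asked, in the order asked, and still so for the second after the job is handed in, with the robot touching nothing.
It also fails if it takes over 58 s, if anything falls off the work surface, if the arm or the gripper's body presses on something with over 40 N, if the wrist force passes 120 N, or if a joint passes its speed limit or range.

## Working session

There is one attempt and no reset: what is moved stays moved. The work goes in short steps, Python scripts to look and compute and a shell command to move; the robot and the scene stay as the last step left them, time stands still between calls to the robot, and variables do not carry over. Pictures are saved under pics/ and viewed, at most 12 in all, crops included, and the job is handed in when it is done.

```bash
mkdir -p pics; cat > h.py <<'E'
import numpy as np,cv2
from scipy.spatial.transform import Rotation as R
from plant import readout,eyes,close_job
def cap(n):
    s=readout.observe(); c=eyes.capture(n)
    if n=='wrist':
        T=np.eye(4);T[:3,:3]=R.from_rotvec(s['eef_rot']).as_matrix();T[:3,3]=s['ee_pos']
        M=T@np.array(c['mount'])
    else:
        M=np.eye(4);a=np.array(c['attitude'],float)
        M[:3,:3]=a if a.shape==(3,3) else (R.from_rotvec(a).as_matrix() if a.size==3 else R.from_quat(a).as_matrix()); M[:3,3]=c['position']
    return c['color'],np.array(c['K']),M
def ray(K,M,u,v,z):
    d=M[:3,:3]@np.linalg.solve(K,[u,v,1]);o=M[:3,3];return o+d*(z-o[2])/d[2]
def proj(K,M,p):
    q=K@(M[:3,:3].T@(np.array(p)-M[:3,3]));return q[:2]/q[2]
E
python3 - <<'E'
from h import *
s=readout.observe();print({k:np.round(v,3) for k,v in s.items()})
for n in ('top','side','wrist'):
    c=eyes.capture(n);print(n,{k:v for k,v in c.items() if k!='color'})
    cv2.imwrite(f'pics/{n}0.png',c['color'][:,:,::-1])
    np.savez(f'pics/{n}0.npz',**c)
E
```

```text
{'time': np.float64(0.0), 'joints': array([-1.222,  0.088,  1.372,  0.   ,  1.684, -0.103]), 'dq': array([-0.003, -0.   , -0.   , -0.   , -0.001,  0.001]), 'joint_torque': array([ 1.0000e-03, -3.4018e+01, -3.0243e+01,  7.2000e-02,  3.3000e-02,
       -0.0000e+00]), 'ee_pos': array([ 0.24 , -0.495,  0.404]), 'eef_rot': array([-3.06 , -0.703,  0.   ]), 'contact_force': array([ 0.454, -0.351, -0.026]), 'moment': array([-0.008,  0.037,  0.003]), 'grip_force': np.float64(0.0), 'finger_gap': np.float64(0.996)}
top {'K': array([[616.64992264,   0.        , 309.11700025],
       [  0.        , 616.64992264, 230.27232051],
       [  0.        ,   0.        ,   1.        ]]), 'position': array([ 0.3579741 , -0.0764849 ,  1.68596002]), 'attitude': array([-2.18568457,  2.16855084, -0.12043164])}
side {'K': array([[438.27954521,   0.        , 318.67640223],
       [  0.        , 438.27954521, 242.73771411],
       [  0.        ,   0.        ,   1.        ]]), 'position': array([0.72241645, 0.33903663, 0.90470506]), 'attitude': array([-0.72346752, -2.83193824,  0.77629042])}
wrist {'K': array([[411.10882344,   0.        , 326.02970903],
       [  0.        , 411.10882344, 241.3987158 ],
       [  0.        ,   0.        ,   1.        ]]), 'mount': array([[ 8.70270526e-04, -9.65518226e-01, -2.60334010e-01,
         7.49631687e-02],
       [ 9.99999141e-01,  5.85206072e-04,  1.17250393e-03,
        -9.19297110e-04],
       [-9.79724871e-04, -2.60334807e-01,  9.65517907e-01,
         2.13032027e-02],
       [ 0.00000000e+00,  0.00000000e+00,  0.00000000e+00,
         1.00000000e+00]])}
```

View pics/top0.png

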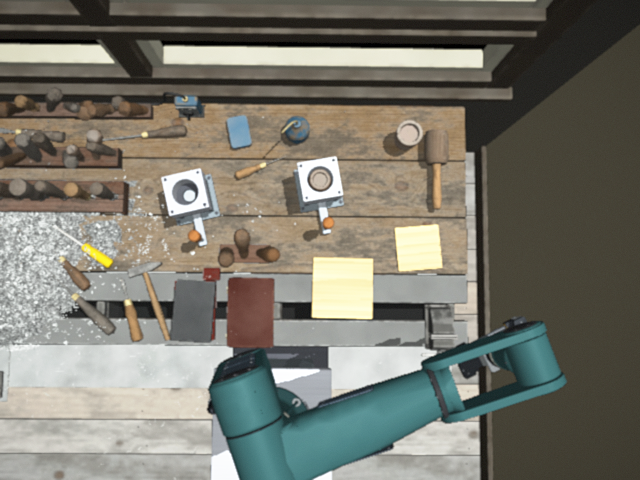

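View pics/side0.png

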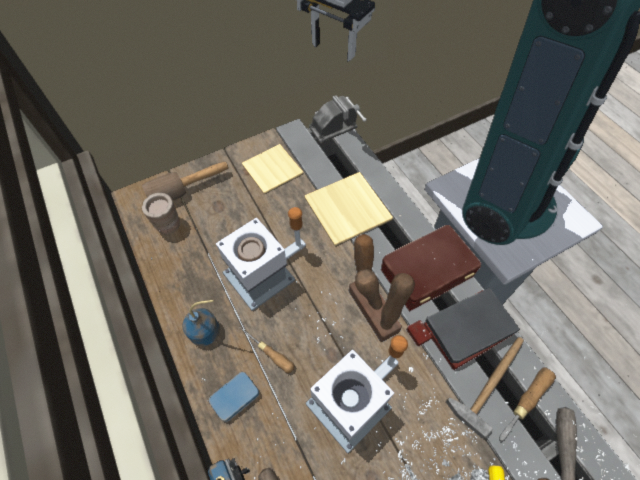

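Top view: candidates for the former are the brown disc in the right fixture at (320,180), the cup at (408,132), and tool-rack handles around (240,245). The left fixture (190,195) shows only its bare rod. Handles are at (328,223), belonging to the former's fixture, and (194,236), the spare. The boards are the large one (343,288, ~165 mm) and the small one (418,248, ~120 mm). I choose the former at (320,180), the handle at (328,223) and the small board, and will check these in a crop.

```bash
cat > m.py <<'E'
from h import *
V={}
for n in('top','side'):
    im,K,M=cap(n);V[n]=(im,K,M);hsv=cv2.cvtColor(im,cv2.COLOR_RGB2HSV)
    m=cv2.inRange(hsv,(5,190,120),(16,255,255))
    k,_,st,ce=cv2.connectedComponentsWithStats(m)
    print(n,'orange',[(ce[i].round(1),st[i].tolist()) for i in range(1,k) if st[i][4]>40])
    m=cv2.inRange(hsv,(20,60,190),(35,255,255))
    for c in cv2.findContours(m,0,2)[0]:
        if cv2.contourArea(c)>600:
            r=cv2.minAreaRect(c);b=cv2.boxPoints(r);w=np.array([ray(K,M,*p,.008) for p in b])
            print(n,'board',np.round(r[0]),w.mean(0).round(4),np.linalg.norm(w-np.roll(w,1,0),axis=1).round(3),np.degrees(np.arctan2(*(w[1]-w[0])[1::-1])).round(1))
    # bright block top
    m=cv2.inRange(hsv,(0,0,195),(180,40,255))
    for c in cv2.findContours(m,0,2)[0]:
        if 800<cv2.contourArea(c)<6000:
            h=cv2.convexHull(c);r=cv2.minAreaRect(h);b=cv2.boxPoints(r)
            w=np.array([ray(K,M,*p,.14) for p in b]);print(n,'block',np.round(r[0]),w.mean(0).round(4),np.linalg.norm(w-np.roll(w,1,0),axis=1).round(3),np.degrees(np.arctan2(*(w[1]-w[0])[1::-1])).round(1))
a=cv2.resize(V['top'][0][140:280,280:460],None,fx=3,fy=3,interpolation=2)
b=cv2.resize(V['side'][0][140:320,190:400],None,fx=2.33,fy=2.33,interpolation=2)[:420]
o=np.zeros((420,800,3),np.uint8);b=cv2.resize(b,(260*1,int(b.shape[0]*260/b.shape[1])));o[:,:540]=a[:,:540];o[:b.shape[0],540:]=b
cv2.imwrite('pics/crop1.png',o[:,:,::-1])
E
python3 m.py
```

```text
top orange []
top board [418. 247.] [ 0.4785 -0.3952  0.008 ] [0.124 0.122 0.124 0.121] -83.8
top block [431. 438.] [ 0.0023 -0.3972  0.14  ] [0.076 0.231 0.076 0.23 ] -89.7
top block [106. 436.] [0.0041 0.3948 0.14  ] [0.51  0.077 0.512 0.077] 2.6
top block [382. 372.] [ 0.1615 -0.278   0.14  ] [0.119 0.263 0.119 0.261] -89.7
top block [185. 191.] [0.6061 0.2201 0.14  ] [0.103 0.103 0.103 0.103] -76.4
top block [318. 179.] [ 0.6422 -0.1184  0.14  ] [0.104 0.111 0.104 0.11 ] -79.4
top block [323.  56.] [ 0.9631 -0.1295  0.14  ] [0.824 0.046 0.826 0.047] 1.1
top block [56. 54.] [0.9623 0.559  0.14  ] [0.045 0.29  0.045 0.289] -89.3
side orange []
side board [348. 206.] [ 0.3641 -0.1904  0.008 ] [0.164 0.193 0.172 0.178] -178.9
side board [272. 167.] [ 0.4777 -0.3956  0.008 ] [0.121 0.141 0.126 0.134] -173.3
side block [358. 386.] [0.5901 0.2172 0.14  ] [0.101 0.138 0.107 0.131] -166.2
side block [257. 245.] [ 0.6273 -0.1179  0.14  ] [0.113 0.142 0.119 0.133] -169.3
side block [572. 215.] [0.0221 0.1323 0.14  ] [0.117 0.077 0.122 0.072] -164.6
side block [611. 191.] [-0.0956  0.1244  0.14  ] [0.198 0.07  0.204 0.062] -163.6
side block [625. 132.] [-0.2581  0.0176  0.14  ] [0.157 0.137 0.168 0.125] -161.1
```

View pics/crop1.png

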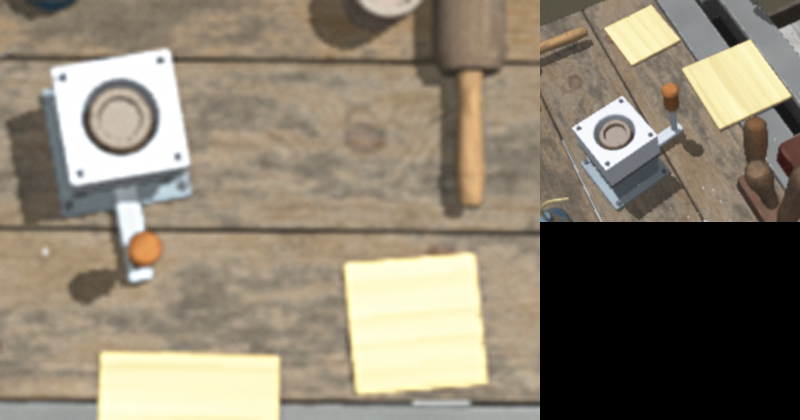

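The crop confirms a recessed brown disc in the right fixture, with the orange handle on an arm toward the robot at top px (328.7,222.7). The small board measures 0.122 square, which matches 120 mm. Next I get the handle and cavity centres and work out the first move.

```bash
cat > n.py <<'E'
from h import *
def blob(im,lo,hi,x0,x1,y0,y1):
    hsv=cv2.cvtColor(im,cv2.COLOR_RGB2HSV)[y0:y1,x0:x1]
    m=cv2.inRange(hsv,lo,hi);k,l,st,ce=cv2.connectedComponentsWithStats(m);i=1+np.argmax(st[1:,4])
    return ce[i]+[x0,y0],st[i]+[x0,y0,0,0,0]
T=cap('top');S=cap('side')
for nm,rt,rs in(('rod',(312,345,208,240),(280,310,200,235)),('spare',(180,210,222,250),(385,412,330,360))):
    ct,st=blob(T[0],(3,150,90),(20,255,255),*rt);cs,ss=blob(S[0],(3,150,90),(20,255,255),*rs)
    print(nm,ct.round(1),st,cs.round(1),ss,'top@.155',ray(T[1],T[2],*ct,.155).round(4),'side@.131',ray(S[1],S[2],*cs,.131).round(4))
g=cv2.cvtColor(T[0],cv2.COLOR_RGB2GRAY)[160:200,298:342]
w=cv2.inRange(cv2.cvtColor(T[0],cv2.COLOR_RGB2HSV),(0,0,185),(180,45,255))[150:212,290:350]
cs,h=cv2.findContours(w,cv2.RETR_CCOMP,cv2.CHAIN_APPROX_NONE)
for c in cs:
    if cv2.contourArea(c)>150:
        e=cv2.fitEllipse(c);c0=np.array(e[0])+[290,150];print('hole/outer',c0.round(1),np.round(e[1],1),cv2.contourArea(c),ray(T[1],T[2],*c0,.14).round(4))
s=readout.observe();Rm=R.from_rotvec(s['eef_rot']).as_matrix();print(Rm.round(3))
E
python3 n.py
```

```text
rod [327.9 222.5] [324 217   9  11  78] [294.5 213.5] [289 208  12  12 114] top@.155 [ 0.5284 -0.142   0.155 ] side@.131 [ 0.5247 -0.1546  0.131 ]
spare [194.  235.8] [189 230  11  12  94] [398.6 344. ] [391 336  16  17 204] top@.155 [0.4923 0.1909 0.155 ] side@.131 [0.4889 0.1894 0.131 ]
hole/outer [319.7 179.1] [16.7 17.4] 167.5 [ 0.6408 -0.1213  0.14  ]
hole/outer [319.6 178.4] [45.9 47.6] 1563.0 [ 0.6425 -0.121   0.14  ]
hole/outer [319.8 178.6] [26.5 26.9] 558.0 [ 0.642  -0.1216  0.14  ]
[[ 0.9    0.437 -0.   ]
 [ 0.437 -0.9    0.   ]
 [ 0.    -0.001 -1.   ]]
```

Handle (0.528,-0.142) and block centre (0.642,-0.1215) are 116 mm apart, matching the 115 given, and their line lies at a 10° yaw. The board is at (0.4785,-0.395). I'll go above the handle at the current height with the tool yawed to 10°.

```bash
python3 -m pendant '[{"linear":[0,0,0],"delta_rot":[0,0,7.9],"fingers":1},{"linear":[0,0,0],"delta_rot":[0,0,7.8],"fingers":1},{"linear":[3.4,-2.9,0],"delta_rot":[0,0,0],"fingers":1},{"linear":[3.4,-2.9,0],"delta_rot":[0,0,0],"fingers":1},{"linear":[3.4,-2.9,0],"delta_rot":[0,0,0],"fingers":1},{"linear":[3.4,-2.9,0],"delta_rot":[0,0,0],"fingers":1},{"linear":[3.4,-2.9,0],"delta_rot":[0,0,0],"fingers":1},{"linear":[3.4,-2.9,0],"delta_rot":[0,0,0],"fingers":1}]' 20
python3 -m pendant '[{"linear":[3.4,-2.9,0],"delta_rot":[0,0,0],"fingers":1},{"linear":[3.4,-2.9,0],"delta_rot":[0,0,0],"fingers":1},{"linear":[3.4,-2.9,0],"delta_rot":[0,0,0],"fingers":1},{"linear":[2,-2,0],"delta_rot":[0,0,0],"fingers":1},{"linear":[0,0,0],"delta_rot":[0,0,0],"fingers":1},{"linear":[0,0,0],"delta_rot":[0,0,0],"fingers":1}]'
cat > w.py <<'E'
import sys
from h import *
x,y,z=map(float,sys.argv[1:4]) # target point for grasp point (world)
s=readout.observe();Rm=R.from_rotvec(s['eef_rot']).as_matrix();p=np.array(s['ee_pos'])
d=Rm.T@(np.array([x,y,z])-(p+.18*Rm[:,2]))
print('ee',p.round(4),'yaw',np.degrees(np.arctan2(Rm[1,0],Rm[0,0])).round(1),'tilt z',Rm[:,2].round(3),'move cm',(100*d).round(2),'gap',round(float(s['finger_gap']),3),'grip',round(float(s['grip_force']),1),'F',np.round(s['contact_force'],1),'t',s['time'])
if len(sys.argv)>4:
    im,K,M=cap('wrist');im=im.copy();print('proj',proj(K,M,[x,y,z]).round(1))
    cv2.imwrite(f'pics/{sys.argv[4]}.png',im[:,:,::-1])
E
python3 w.py .528 -.142 .127 w1
```

```text
time: 1.35
ee_pos: [0.4108, -0.2862, 0.4048]
eef_rot: [3.129, 0.279, 0.001]
contact_force: [0.0, 0.4, 0.3]
finger_gap: 0.998
grip_force: 0.0
time: 2.1
ee_pos: [0.511, -0.161, 0.4046]
eef_rot: [3.129, 0.278, -0.001]
contact_force: [0.1, 0.0, -0.1]
finger_gap: 1.0
grip_force: 0.0
ee [ 0.511  -0.161   0.4046] yaw 10.2 tilt z [-0.    -0.001 -1.   ] move cm [ 2.03 -1.59  9.76] gap 1.0 grip 0.0 F [ 0.1  0.  -0.1] t 2.1
proj [301.7 219.3]
```

View pics/w1.png

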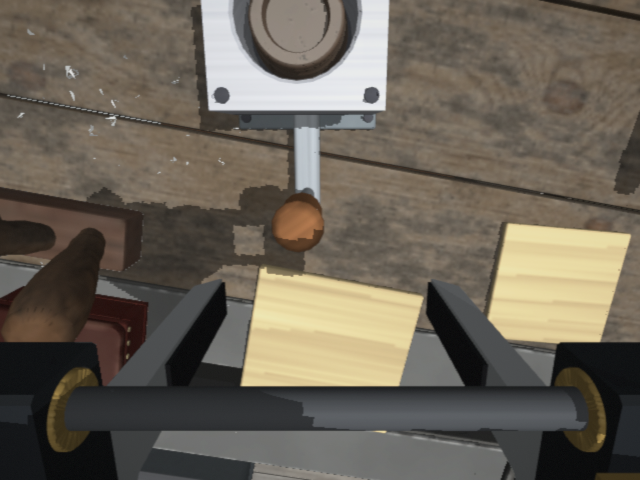

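Wrist view: handle top disc is centred at ~(298,225), the former sits recessed at (297,20), and the block's edges are square to the tool, so the yaw is right.

```bash
python3 - <<'E'
from h import *
from n import blob
im,K,M=cap('wrist')
c,st=blob(im,(3,150,60),(20,255,255),260,340,180,260);print(c,st)
print(ray(K,M,st[0]+st[2]/2,c[1],.157).round(4), 'rim mid x px 297',ray(K,M,297,18,.14).round(4))
E

```

```text
Traceback (most recent call last):
  File "n.py", line 8, in <module>
    ct,st=blob(T[0],(3,150,90),(20,255,255),*rt);cs,ss=blob(S[0],(3,150,90),(20,255,255),*rs)
          ~~~~^^^^^^^^^^^^^^^^^^^^^^^^^^^^^^^^^^
  File "n.py", line 4, in blob
    m=cv2.inRange(hsv,lo,hi);k,l,st,ce=cv2.connectedComponentsWithStats(m);i=1+np.argmax(st[1:,4])
                                                                               ~~~~~~~~~^^^^^^^^^^
ValueError: attempt to get argmax of an empty sequence
```

```bash
sed -n '1,5p' n.py > b.py; python3 - <<'E'
from b import *
im,K,M=cap('wrist')
c,st=blob(im,(3,120,30),(20,255,255),260,340,180,260);print(c,st)
print(ray(K,M,st[0]+st[2]/2,c[1],.157).round(4), ray(K,M,297,18,.14).round(4))
E
python3 w.py .528 -.142 .127
```

```text
[297.42962641 222.47046047] [ 271  193   52   59 2302]
[ 0.5322 -0.1408  0.157 ] [ 0.6388 -0.1226  0.14  ]
ee [ 0.5108 -0.1615  0.4048] yaw 10.1 tilt z [ 0. -0. -1.] move cm [ 2.04 -1.63  9.78] gap 1.0 grip 0.0 F [-0.5 -0.4  0.2] t 2.3
```

```bash
python3 -m pendant '[{"linear":[2.15,-1.55,0],"delta_rot":[0,0,0],"fingers":1},{"linear":[0,0,3],"delta_rot":[0,0,0],"fingers":1},{"linear":[0,0,3],"delta_rot":[0,0,0],"fingers":1},{"linear":[0,0,2.4],"delta_rot":[0,0,0],"fingers":1},{"linear":[0,0,1.4],"delta_rot":[0,0,0],"fingers":1},{"linear":[0,0,0],"delta_rot":[0,0,0],"fingers":1}]' 25
python3 w.py .529 -.1415 .127 w2
```

```text
time: 3.05
ee_pos: [0.5293, -0.1419, 0.3057]
eef_rot: [-3.128, -0.278, 0.003]
contact_force: [-0.9, -0.3, 0.1]
finger_gap: 0.997
grip_force: 0.0
ee [ 0.5293 -0.1419  0.3057] yaw 10.1 tilt z [-0.002  0.001 -1.   ] move cm [ 0.01 -0.02 -0.13] gap 0.997 grip 0.0 F [-0.9 -0.3  0.1] t 3.05
proj [326.6 316.1]
```

View pics/w2.png

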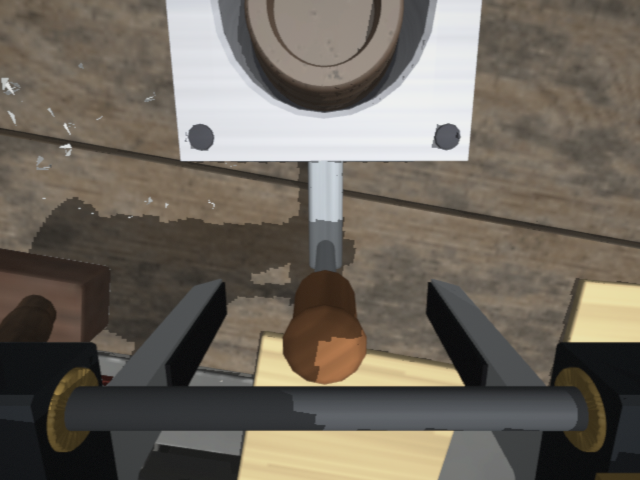

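The handle is centred between the fingers (px 325,344). I'll close on it.

```bash
python3 -c "
from h import *
im,K,M=cap('wrist');print(proj(K,M,[.529,-.1415,.158]),ray(K,M,325,344,.158))"
python3 -m pendant '[{"linear":[0,0,0],"delta_rot":[0,0,0],"fingers":-1},{"linear":[0,0,0],"delta_rot":[0,0,0],"fingers":-1},{"linear":[0,0,0],"delta_rot":[0,0,0],"fingers":-1},{"linear":[0,0,0],"delta_rot":[0,0,0],"fingers":-1},{"linear":[0,0,0],"delta_rot":[0,0,0],"fingers":-1},{"linear":[0,0,0],"delta_rot":[0,0,0],"fingers":-1}]' 40
```

```text
[325.91014237 355.23602325] [ 0.53321154 -0.14042346  0.158     ]
time: 3.9
ee_pos: [0.5297, -0.1415, 0.3066]
eef_rot: [3.129, 0.279, -0.0]
contact_force: [-0.1, 0.1, 0.4]
finger_gap: 0.397
grip_force: 0.0
```

```bash
python3 -m pendant '[{"linear":[0.3,0,0],"delta_rot":[0,0,0],"fingers":-1},{"linear":[0,0,0],"delta_rot":[0,0,0],"fingers":-1},{"linear":[0,0,0],"delta_rot":[0,0,0],"fingers":-1},{"linear":[0,0,0],"delta_rot":[0,0,0],"fingers":-1}]' 40
```

```text
time: 4.4
ee_pos: [0.5318, -0.1408, 0.3066]
eef_rot: [-3.128, -0.28, 0.006]
contact_force: [-4.3, 1.0, 3.2]
finger_gap: 0.301
grip_force: 40.0
```

Gripped (28 mm opening, 40 N). Now I lift.

```bash
python3 -m pendant '[{"linear":[0,0,-0.6],"delta_rot":[0,0,0],"fingers":-1},{"linear":[0,0,-0.6],"delta_rot":[0,0,0],"fingers":-1},{"linear":[0,0,-0.7],"delta_rot":[0,0,0],"fingers":-1},{"linear":[0,0,-0.7],"delta_rot":[0,0,0],"fingers":-1},{"linear":[0,0,-0.7],"delta_rot":[0,0,0],"fingers":-1},{"linear":[0,0,-0.6],"delta_rot":[0,0,0],"fingers":-1},{"linear":[0,0,-0.4],"delta_rot":[0,0,0],"fingers":-1},{"linear":[0,0,0],"delta_rot":[0,0,0],"fingers":-1}]'
```

```text
time: 5.4
ee_pos: [0.5318, -0.1408, 0.3502]
eef_rot: [-3.128, -0.279, 0.005]
contact_force: [-7.4, 0.4, -8.1]
finger_gap: 0.299
grip_force: 40.0
```

```bash
python3 -m pendant '[{"linear":[0,0,-0.2],"delta_rot":[0,0,0],"fingers":-1},{"linear":[0,0,0],"delta_rot":[0,0,0],"fingers":-1}]'
python3 - <<'E'
from h import *
im,K,M=cap('side');cv2.imwrite('pics/s3.png',cv2.resize(im[140:300,180:380],None,fx=3,fy=3)[:,:,::-1])
E
```

```text
time: 5.65
ee_pos: [0.5318, -0.1408, 0.3518]
eef_rot: [-3.128, -0.279, 0.006]
contact_force: [-6.5, 1.1, -9.2]
finger_gap: 0.302
grip_force: 40.0
```

View pics/s3.png

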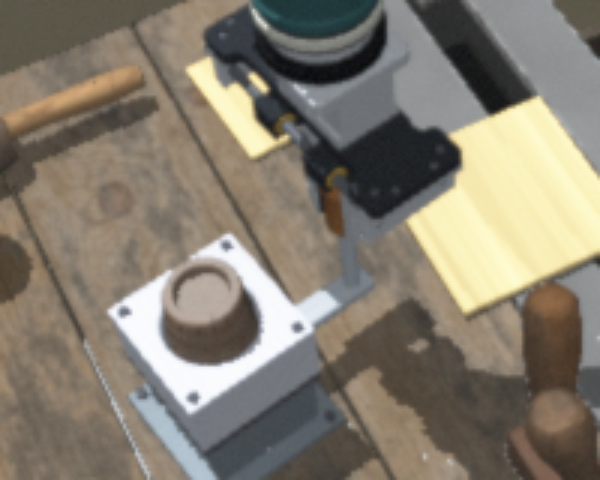

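The side view shows the former standing well proud of the block (crop 205,310). I release the handle and rise straight up.

```bash
python3 -m pendant '[{"linear":[0,0,0],"delta_rot":[0,0,0],"fingers":0.2},{"linear":[0,0,0],"delta_rot":[0,0,0],"fingers":0.6},{"linear":[0,0,0],"delta_rot":[0,0,0],"fingers":1},{"linear":[0,0,0],"delta_rot":[0,0,0],"fingers":1},{"linear":[0,0,-1],"delta_rot":[0,0,0],"fingers":1},{"linear":[0,0,-3],"delta_rot":[0,0,0],"fingers":1},{"linear":[0,0,-4],"delta_rot":[0,0,0],"fingers":1},{"linear":[0,0,0],"delta_rot":[0,0,0],"fingers":1}]'
python3 w.py .642 -.1215 .163 w4
python3 - <<'E'
from b import *
im,K,M=cap('top');cv2.imwrite('pics/t4.png',im[:,:,::-1])
E
```

```text
time: 6.7
ee_pos: [0.5329, -0.1411, 0.4367]
eef_rot: [3.125, 0.279, 0.013]
contact_force: [-0.0, 0.9, -0.4]
finger_gap: 0.999
grip_force: 0.0
ee [ 0.5329 -0.1411  0.4367] yaw 10.2 tilt z [ 0.009 -0.003 -1.   ] move cm [10.86 -0.13  9.46] gap 0.999 grip 0.0 F [-0.   0.9 -0.4] t 6.7
proj [324.7  69.5]
```

View pics/w4.png

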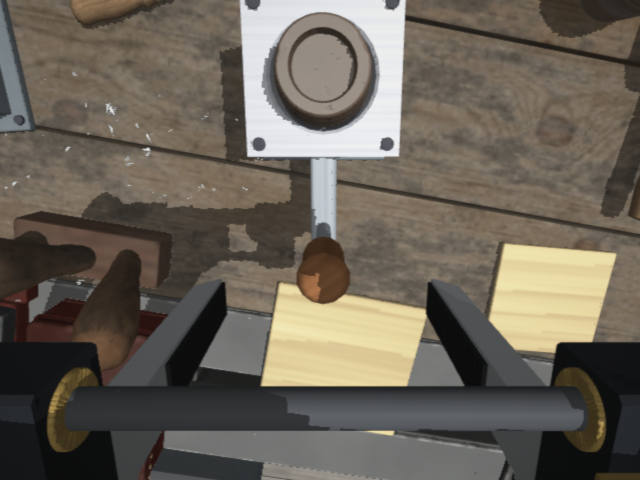

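The former is out of the bore: its top rim is centred at ~(323,62), and the handle stayed up at (324,277). I compute its position and the tool tilt.

```bash
python3 - <<'E'
from h import *
im,K,M=cap('wrist')
print(ray(K,M,323,62,.179).round(4),'handle',ray(K,M,324,277,.203).round(4))
p=[ray(K,M,*q,.14) for q in((250,4),(391,4),(387,144),(259,144))];print('screws',np.mean(p,0).round(4))
E
python3 w.py .642 -.1215 .163
```

```text
[ 0.6402 -0.1197  0.179 ] handle [ 0.5316 -0.1398  0.203 ]
screws [ 0.6374 -0.1193  0.14  ]
ee [ 0.5326 -0.141   0.4307] yaw 10.2 tilt z [-0.001  0.    -1.   ] move cm [11.15  0.04  8.76] gap 0.999 grip 0.0 F [ 0.   0.  -0.3] t 6.85
```

```bash
python3 -m pendant '[{"linear":[4,-0.05,0],"delta_rot":[0,0,0],"fingers":1},{"linear":[4,-0.05,0],"delta_rot":[0,0,0],"fingers":1},{"linear":[3.05,0,0],"delta_rot":[0,0,0],"fingers":1},{"linear":[0,0,0],"delta_rot":[0,0,0],"fingers":1},{"linear":[0,0,2],"delta_rot":[0,0,0],"fingers":1},{"linear":[0,0,1],"delta_rot":[0,0,0],"fingers":1},{"linear":[0,0,0],"delta_rot":[0,0,0],"fingers":1},{"linear":[0,0,0],"delta_rot":[0,0,0],"fingers":1}]'
python3 w.py .641 -.1205 .163 w5
```

```text
time: 7.85
ee_pos: [0.6409, -0.1206, 0.4024]
eef_rot: [3.129, 0.278, 0.001]
contact_force: [0.1, 0.6, 0.2]
finger_gap: 1.002
grip_force: 0.0
ee [ 0.6409 -0.1206  0.4024] yaw 10.2 tilt z [ 0.001 -0.    -1.   ] move cm [-0.   -0.02  5.94] gap 1.002 grip 0.0 F [0.1 0.6 0.2] t 7.85
proj [326.4 269.1]
```

View pics/w5.png

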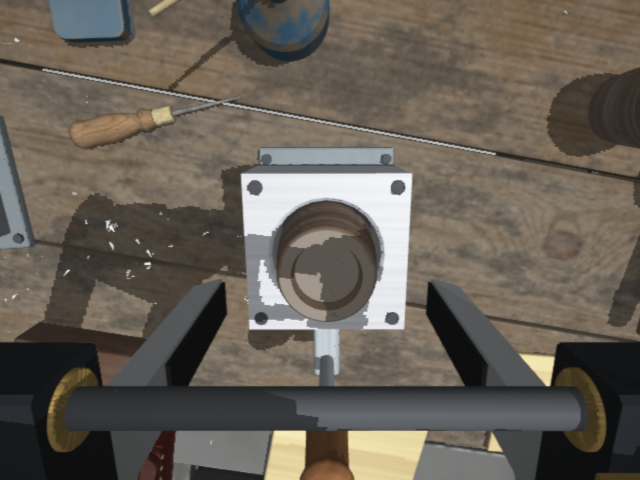

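The top rim is at (326,272), centred between the fingers. I check along x, then descend.

```bash
python3 -c "
from h import *
im,K,M=cap('wrist');print(ray(K,M,326,272,.179).round(4))"
python3 -m pendant '[{"linear":[0.2,0,2],"delta_rot":[0,0,0],"fingers":1},{"linear":[0,0,2],"delta_rot":[0,0,0],"fingers":1},{"linear":[0,0,1.2],"delta_rot":[0,0,0],"fingers":1},{"linear":[0,0,0.6],"delta_rot":[0,0,0],"fingers":1},{"linear":[0,0,0],"delta_rot":[0,0,0],"fingers":1}]' 25
python3 w.py .643 -.1205 .163
```

```text
[ 0.6449 -0.1196  0.179 ]
time: 8.57
ee_pos: [0.6432, -0.1201, 0.3432]
eef_rot: [-3.129, -0.279, 0.001]
contact_force: [-0.1, -0.2, -0.4]
finger_gap: 1.002
grip_force: 0.0
ee [ 0.6432 -0.1201  0.3432] yaw 10.2 tilt z [-0.001  0.    -1.   ] move cm [-0.02  0.04  0.02] gap 1.002 grip 0.0 F [-0.1 -0.2 -0.4] t 8.575
```

```bash
python3 -m pendant '[{"linear":[0,0,0],"delta_rot":[0,0,0],"fingers":-1},{"linear":[0,0,0],"delta_rot":[0,0,0],"fingers":-1},{"linear":[0,0,0],"delta_rot":[0,0,0],"fingers":-1},{"linear":[0,0,0],"delta_rot":[0,0,0],"fingers":-1},{"linear":[0,0,0],"delta_rot":[0,0,0],"fingers":-1},{"linear":[0,0,0],"delta_rot":[0,0,0],"fingers":-1}]' 20
```

```text
time: 9.32
ee_pos: [0.6432, -0.1202, 0.3439]
eef_rot: [3.129, 0.279, 0.001]
contact_force: [-0.8, -0.4, 1.0]
finger_gap: 0.602
grip_force: 20.0
```

```bash
python3 -m pendant '[{"linear":[0,0,0],"delta_rot":[0,0,0],"fingers":-1},{"linear":[0,0,-0.5],"delta_rot":[0,0,0],"fingers":-1},{"linear":[0,0,-1],"delta_rot":[0,0,0],"fingers":-1},{"linear":[0,0,-1],"delta_rot":[0,0,0],"fingers":-1},{"linear":[0,0,-1.5],"delta_rot":[0,0,0],"fingers":-1},{"linear":[0,0,-2],"delta_rot":[0,0,0],"fingers":-1},{"linear":[0,0,-1],"delta_rot":[0,0,0],"fingers":-1},{"linear":[0,0,0],"delta_rot":[0,0,0],"fingers":-1}]' 30
python3 - <<'E'
from h import *
im,K,M=cap('wrist');im2,K2,M2=cap('side')
o=np.hstack([cv2.resize(im,(400,300)),cv2.resize(im2[130:290,180:380],(375,300))]);cv2.imwrite('pics/c6.png',o[:,:,::-1])
E
```

```text
time: 10.32
ee_pos: [0.6432, -0.1201, 0.4153]
eef_rot: [3.128, 0.279, 0.004]
contact_force: [-0.7, -0.4, -1.3]
finger_gap: 0.601
grip_force: 29.9
```

View pics/c6.png

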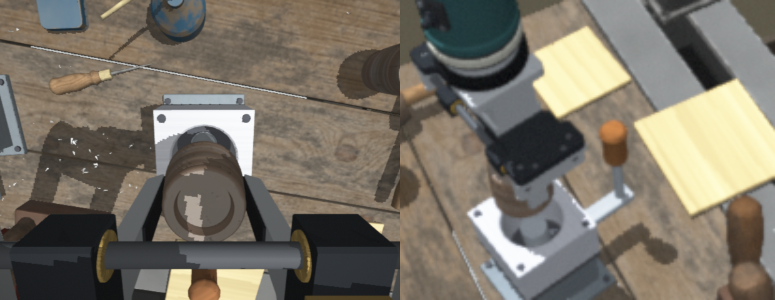

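The former is held upright clear of the bore, and the handle stayed up. I raise a little and carry it over the small board.

```bash
python3 -m pendant '[{"linear":[0,0,-2],"delta_rot":[0,0,0],"fingers":-1},{"linear":[-1.5,1.7,-1],"delta_rot":[0,0,0],"fingers":-1},{"linear":[-2.7,3.1,0],"delta_rot":[0,0,0],"fingers":-1},{"linear":[-3.2,3.7,0],"delta_rot":[0,0,0],"fingers":-1},{"linear":[-3.2,3.7,0],"delta_rot":[0,0,0],"fingers":-1},{"linear":[-3.2,3.7,0],"delta_rot":[0,0,0],"fingers":-1},{"linear":[-3.2,3.7,0],"delta_rot":[0,0,0],"fingers":-1},{"linear":[-2.4,2.7,0],"delta_rot":[0,0,0],"fingers":-1}]'
python3 -m pendant '[{"linear":[-1.7,1.8,0],"delta_rot":[0,0,0],"fingers":-1},{"linear":[0,0,0],"delta_rot":[0,0,0],"fingers":-1},{"linear":[0,0,0],"delta_rot":[0,0,0],"fingers":-1}]'
python3 w.py .4783 -.3954 .047
```

```text
time: 11.42
ee_pos: [0.4892, -0.3765, 0.4431]
eef_rot: [-3.13, -0.275, 0.002]
contact_force: [0.6, 0.0, -1.6]
finger_gap: 0.603
grip_force: 29.9
time: 11.8
ee_pos: [0.478, -0.3944, 0.4435]
eef_rot: [-3.128, -0.279, -0.0]
contact_force: [-0.8, 1.1, -0.8]
finger_gap: 0.601
grip_force: 29.9
ee [ 0.478  -0.3944  0.4435] yaw 10.2 tilt z [-0.     0.001 -1.   ] move cm [1.000e-02 1.300e-01 2.165e+01] gap 0.601 grip 29.9 F [-0.8  1.1 -0.8] t 11.8
```

```bash
python3 -m pendant '[{"linear":[0,0.1,3],"delta_rot":[0,0,0],"fingers":-1},{"linear":[0,0,4],"delta_rot":[0,0,0],"fingers":-1},{"linear":[0,0,4],"delta_rot":[0,0,0],"fingers":-1},{"linear":[0,0,4],"delta_rot":[0,0,0],"fingers":-1},{"linear":[0,0,3],"delta_rot":[0,0,0],"fingers":-1},{"linear":[0,0,1.5],"delta_rot":[0,0,0],"fingers":-1},{"linear":[0,0,0],"delta_rot":[0,0,0],"fingers":-1},{"linear":[0,0,0],"delta_rot":[0,0,0],"fingers":-1}]'
python3 w.py .4783 -.3954 .0475
python3 - <<'E'
from h import *
im,K,M=cap('wrist');im2,K2,M2=cap('side')
o=np.hstack([cv2.resize(im,(400,300)),cv2.resize(im2[80:240,180:380],(375,300))]);cv2.imwrite('pics/c7.png',o[:,:,::-1])
E
```

```text
time: 12.8
ee_pos: [0.479, -0.3958, 0.2506]
eef_rot: [3.127, 0.279, 0.003]
contact_force: [0.6, -0.4, -0.2]
finger_gap: 0.604
grip_force: 29.9
ee [ 0.479  -0.3958  0.2506] yaw 10.2 tilt z [ 0.002 -0.002 -1.   ] move cm [-0.1  -0.11  2.31] gap 0.604 grip 29.9 F [ 0.6 -0.4 -0.2] t 12.8
```

View pics/c7.png

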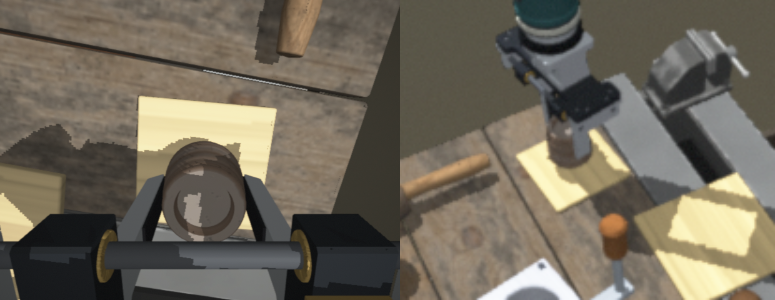

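Both views show the former upright and centred over the small board, clear of its edges. I lower it slowly.

```bash
python3 -m pendant '[{"linear":[0,0,0.8],"delta_rot":[0,0,0],"fingers":-1},{"linear":[0,0,0.6],"delta_rot":[0,0,0],"fingers":-1},{"linear":[0,0,0.4],"delta_rot":[0,0,0],"fingers":-1},{"linear":[0,0,0.2],"delta_rot":[0,0,0],"fingers":-1},{"linear":[0,0,0.1],"delta_rot":[0,0,0],"fingers":-1},{"linear":[0,0,0.1],"delta_rot":[0,0,0],"fingers":-1},{"linear":[0,0,0],"delta_rot":[0,0,0],"fingers":-1}]'
```

```text
time: 13.78
ee_pos: [0.4782, -0.3955, 0.2279]
eef_rot: [3.129, 0.279, -0.0]
contact_force: [-2.4, 2.3, 5.6]
finger_gap: 0.605
grip_force: 30.1
```

Contact (5.6 N up) came at the expected height. I release slowly and retreat.

```bash
python3 -m pendant '[{"linear":[0,0,0],"delta_rot":[0,0,0],"fingers":0.3},{"linear":[0,0,0],"delta_rot":[0,0,0],"fingers":0.6},{"linear":[0,0,0],"delta_rot":[0,0,0],"fingers":1},{"linear":[0,0,0],"delta_rot":[0,0,0],"fingers":1},{"linear":[0,0,0],"delta_rot":[0,0,0],"fingers":1},{"linear":[0,0,-2],"delta_rot":[0,0,0],"fingers":1},{"linear":[0,0,-4],"delta_rot":[0,0,0],"fingers":1},{"linear":[0,0,-4],"delta_rot":[0,0,0],"fingers":1}]'
python3 -m pendant '[{"linear":[0,0,-4],"delta_rot":[0,0,0],"fingers":1},{"linear":[-4,0,-2],"delta_rot":[0,0,0],"fingers":1},{"linear":[-5,0,0],"delta_rot":[0,0,0],"fingers":1},{"linear":[-4,0,0],"delta_rot":[0,0,0],"fingers":1},{"linear":[0,0,0],"delta_rot":[0,0,0],"fingers":1},{"linear":[0,0,0],"delta_rot":[0,0,0],"fingers":1}]'
python3 - <<'E'
from h import *
t,K,M=cap('top');s,_,_=cap('side')
o=np.hstack([cv2.resize(t[130:290,260:460],(400,320)),cv2.resize(s[100:260,190:390],(400,320))]);cv2.imwrite('pics/c8.png',o[:,:,::-1])
E
```

```text
time: 14.78
ee_pos: [0.4783, -0.3956, 0.3293]
eef_rot: [3.128, 0.279, 0.001]
contact_force: [0.4, -0.4, -0.5]
finger_gap: 1.003
grip_force: 0.0
time: 15.52
ee_pos: [0.3507, -0.4185, 0.3879]
eef_rot: [3.128, 0.279, 0.003]
contact_force: [0.5, -0.3, 0.3]
finger_gap: 1.002
grip_force: 0.0
```

View pics/c8.png

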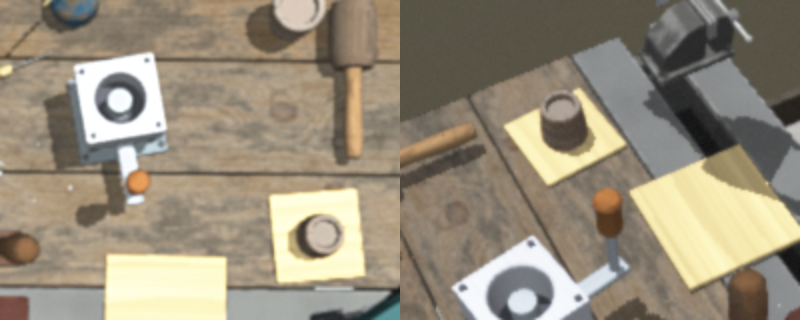

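The former stands upright at the middle of the small board (crop 321,235, against a board centre of ~317,235 before perspective). The cavity is empty, and the spare fixture was never touched.

```bash
python3 -c "from plant import close_job;print(close_job())"
```

```text
the job is handed in; nothing more can be done
None
```

The former was pushed up by its fixture's handle, lifted out and set upright on the middle of the 120 mm board, the other fixture was never touched, and the job was handed in at about 16 s (its verdict was not shown).

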